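# Change over the air blow-off rail

## Task

Change over the blow-off rail: shut the air fully off at the ball valve before you touch any bracket, slide the clean bracket or brackets that hang there along to the open part of the rail, unhook them and stand them upright in the blue tray, then hook each waiting bracket onto the rail there and slide it in under the keeper strip to a yellow mark, one bracket centred on each mark you use (any marks). With all of them hanging at their marks, turn the air fully on again; leave the other things on the table where they are.

Things in the scene. Friction and masses are not known exactly. Their poses are not given: they have to be found in the camera images.
- blowoff_stand: fixed grey stand of the blow-off rail. Origin on the table below the rail; z up, y along the rail (away from the valve, towards the loading gap), x across the rail, away from the robot. Rail: 16 mm round bar, axis 110 mm above the table at x = 0, between posts at y = -215 and +285 mm. Brackets hang with the upright on the robot's side, foot plate 35 mm above the table, top at 180 mm
- keeper_end (a point): bent-up free end (40 mm above the rail's axis) of the keeper strip, which runs above the rail from here to the valve-side post: 14 mm wide, underside 26 mm, top 31 mm (its holders 36 mm) above the rail's axis. Under it hooks can only slide along, not be lifted off or put on; the uprights pass on the robot's side of it
- air_bar_end (a point): free end of the air bar, an 18 mm pipe along the rail, 52 mm behind its axis, 82 mm above the table, from here to the valve; the foot plates of hung brackets pass under it
- loading_gap (a point): point on the rail's axis in the middle of its open part, beyond the free end of the keeper strip: the only place to hook brackets on and off, with room for 30 mm either way along the rail. The foot plate reaches under the rail: bring it in level from the robot's side, hook above the rail (20 to 30 mm up), then lower; take it off the same way back
- mark_1 (a point): point on the rail's axis at yellow mark 1 (12 mm stripes across keeper strip and rail, one in front of each air jet, 100 mm apart; mark_1 is nearest the valve, mark_3 nearest the loading gap)
- mark_2 (a point): point on the rail's axis at yellow mark 2 (12 mm stripes across keeper strip and rail, one in front of each air jet, 100 mm apart; mark_1 is nearest the valve, mark_3 nearest the loading gap)
- mark_3 (a point): point on the rail's axis at yellow mark 3 (12 mm stripes across keeper strip and rail, one in front of each air jet, 100 mm apart; mark_1 is nearest the valve, mark_3 nearest the loading gap)
- air_valve (a joint): ball-valve lever, turning on an upright pin: 0 = shut (lever across the pipe, pointing along the stand's -x, to the robot), 1.571 = fully open (lever in line with the pipe, pointing along the stand's -y, away from the rail); firm stops at both ends. It stays where it is left; about 3 N at the red sleeve turns it
- valve_pivot (a point): on the lever's turning axis, at the mid-height of the lever, 128 mm above the table, in line with the rail. The pipe below has its top 91 mm above the table, the valve body (34 mm wide, 56 mm long) its top at 99 mm
- lever_end (a point): point on the lever's centre line 105 mm from valve_pivot, 5 mm inside its free end, at the lever's mid-height. The red sleeve is 18 mm wide, 11 mm high, from 35 to 110 mm from the pivot
- bracket_1: welded steel hook-on bracket, 145 mm tall, about 0.6 kg. Origin: underside of its foot plate, straight below the middle of its hook. Foot plate 80 mm (y) by 70 mm (x from -26 to +44 mm) by 8 mm. An upright flat bar 24 mm wide (y), 10 mm thick (x from -23 to -13 mm) rises to z = 145 mm: grip its top 35 mm. Waits in front of the stand, upright bar towards the robot; may be absent
- bracket_2: welded steel hook-on bracket, 145 mm tall, about 0.6 kg. Origin: underside of its foot plate, straight below the middle of its hook. Foot plate 80 mm (y) by 70 mm (x from -26 to +44 mm) by 8 mm. An upright flat bar 24 mm wide (y), 10 mm thick (x from -23 to -13 mm) rises to z = 145 mm: grip its top 35 mm. Waits in front of the stand, upright bar towards the robot; may be absent
- bracket_3: welded steel hook-on bracket, 145 mm tall, about 0.6 kg. Origin: underside of its foot plate, straight below the middle of its hook. Foot plate 80 mm (y) by 70 mm (x from -26 to +44 mm) by 8 mm. An upright flat bar 24 mm wide (y), 10 mm thick (x from -23 to -13 mm) rises to z = 145 mm: grip its top 35 mm. Waits in front of the stand, upright bar towards the robot; may be absent
- bracket_1_hook (a point): bracket_1: the point in its hook, 75 mm above the foot plate's underside, that lies on the rail's axis when it hangs. The hook is a folded saddle on the +x side of the upright, 24 mm wide: peak of its underside 9 mm above this point, its top 19 mm above; lip at x from 12 to 20 mm, its tip 10 mm below this point; the mouth opens downward, 25 mm wide
- bracket_2_hook (a point): bracket_2: the point in its hook, 75 mm above the foot plate's underside, that lies on the rail's axis when it hangs. The hook is a folded saddle on the +x side of the upright, 24 mm wide: peak of its underside 9 mm above this point, its top 19 mm above; lip at x from 12 to 20 mm, its tip 10 mm below this point; the mouth opens downward, 25 mm wide
- bracket_3_hook (a point): bracket_3: the point in its hook, 75 mm above the foot plate's underside, that lies on the rail's axis when it hangs. The hook is a folded saddle on the +x side of the upright, 24 mm wide: peak of its underside 9 mm above this point, its top 19 mm above; lip at x from 12 to 20 mm, its tip 10 mm below this point; the mouth opens downward, 25 mm wide
- clean_1: welded steel hook-on bracket, 145 mm tall, about 0.6 kg. Origin: underside of its foot plate, straight below the middle of its hook. Foot plate 80 mm (y) by 70 mm (x from -26 to +44 mm) by 8 mm. An upright flat bar 24 mm wide (y), 10 mm thick (x from -23 to -13 mm) rises to z = 145 mm: grip its top 35 mm. Hangs on the rail at the start; hook as on the others; may be absent
- clean_2: welded steel hook-on bracket, 145 mm tall, about 0.6 kg. Origin: underside of its foot plate, straight below the middle of its hook. Foot plate 80 mm (y) by 70 mm (x from -26 to +44 mm) by 8 mm. An upright flat bar 24 mm wide (y), 10 mm thick (x from -23 to -13 mm) rises to z = 145 mm: grip its top 35 mm. Hangs on the rail at the start; hook as on the others; may be absent
- out_tray_in (a point): centre of the inner floor of the fixed shallow blue tray, 150 mm (x) by 230 mm (y) outside, walls 4 mm thick and 22 mm high; axes along its sides
- jar: bystander: white jar with blue lid, 60 x 60 x 68 mm, origin under its centre
- marker: bystander: red and white paint marker, 126 mm long, lying
- wrench: bystander: open-ended wrench, 203 mm long, lying
- pliers_1: bystander: pliers with red handles, 168 mm long, lying
- nut_1: bystander: steel hex nut, 30 x 34 x 16 mm
There are look-alikes about, which are no part of the job. Leave any purple look-alike of the bracket_2 alone.

How it is judged:
By the outcome, as a careful person would: the job done as asked, in the order asked, and still so for the second after the job is handed in, with the robot touching nothing.
Of clean_1, clean_2 only 1 to 2 are there at a start; the rules pass over those that are not, and their reading is None.
Of bracket_1, bracket_2, bracket_3 only 2 to 3 are there at a start; the rules pass over those that are not, and their reading is None.
At some moment in a run one of bracket_1, bracket_2, bracket_3 may be knocked a few centimetres aside while the robot is not near it.
It also fails if it takes over 210 s, if anything falls off the work surface, if the arm or the gripper's body presses on something with over 40 N, if the wrist force passes 120 N, or if a joint passes its speed limit or range.

## Robot

A 6-joint arm with a two-finger parallel gripper is mounted at the origin on a cart in front of the work surface, level with it; the furniture and walls round the work are solid. World frame = base frame: x ahead of the robot, y to its left, z up, the work surface at z = 0. Lengths are in mm, angles in rad, forces in N, time in s.
With the tool pointing down it reaches from about 350 to 975 mm from the base axis. Payload 7.1 kg.
Tool frame: the origin (TCP) lies on the front face of the gripper's body, between the roots of the fingers; the fingertips stand 80 mm ahead of it and the grasp point (between the pads) lies 61 mm ahead of it (env.tips_ahead is the distance from the TCP to the fingertips, in mm); z points along the fingers, y is the direction in which the jaws open and shut (so a half turn about z gives the same grasp; the last joint's range is limited). The gripper opens to 88 mm and grips with 3 to 60 N. Pads are 20 mm wide; open, the fingers measure 115 mm over their backs; the gripper's body (75 mm by 178 mm) begins 61 mm behind the grasp point.
Start: joints at [-1.22, 0.423, 1.63, -0, 1.089, -0.019], TCP at [225.91, -582.727, 302.675] pointing down, gripper open.
Joint ranges: [-3, 3], [-0.9, 2.11], [0.09, 2.58], [-1.31, 4.45], [0.11, 2.69], [-2.54, 2.54]. Speed limits (rad/s): [2.39, 2.39, 3.01, 3.14, 3.14, 3.14].

## Interface

Orientations are given as a unit quaternion [x, y, z, w].
In Python, from station import env, set_gripper, viewer, workorder gives the robot as it stands. Calls block until the motion is done:
- env.reach(position, orientation): joint-space move of the TCP to a pose.
- env.move_l(position, rot=None, rate=150, f_stop=None): straight line of the TCP; rot=None keeps the orientation; rate is the mean speed in mm/s. With f_stop (N) it stops when the force on the tool has changed by that much, and returns True; else False.
- env.move_joints(angles): joint-space move.
- set_gripper(opening): finger opening in mm; the grip force is fixed at half the most; returns when the fingers have stopped.
- env.hold(seconds).
- env.ik(position, orientation): joint angles nearest the present ones, or None.
- env.read_state(): the state.
- viewer.camera(name): name is "scene" or "top" or "wrist"; returns the picture (420x560x3 uint8, blue, green, red); there is no depth.
- viewer.camera_params(name): a dict with "fx", "fy", "cx", "cy" (pixels), "pose" (4x4, takes a point from camera to world coordinates); the wrist camera has in their place "tool_from_camera" (4x4, takes a point from camera to tool coordinates, whose origin is the TCP and whose axes are the flange's). Camera axes: x right, y up, looking along -z (the intrinsics and any distortion apply to the point x, -y, -z); pixel columns grow to the right and rows downward; lengths in mm; the calibration is good to about 2 mm. A picture is of the moment at which its call begins: read the wrist's pose just before it. camera_params takes no time and is no camera call.
A pose or a line that the arm cannot do raises env.IKError and nothing moves.
- workorder.sign_off(): hands the job in, once; it reports no verdict.
The state is a dict: "time_s": time; "qpos": joint angles; "dq": joint speeds; "tau": joint torques, N m; "tool_pos": TCP position; "orientation": TCP orientation; "force": force on the tool from outside, world axes, zero at the start; "wrist_torque": the same for the moment, N m; "width": finger opening in mm.
Only numpy, scipy, OpenCV 4.12 (cv2) and the standard library are available. Lean on these libraries where they do the work, as an engineer would, in place of code of your own. Each camera call takes 0.05 s, during which the arm holds its last target.

## Working session

There is one attempt and no reset: what is moved stays moved. The work goes in short steps, each a Python script; the robot and the scene stay as the last script left them, time stands still between calls to the robot, and variables do not carry over. Pictures are saved under pics/ and viewed, and the job is handed in when it is done.

```bash
ls -la; mkdir -p pics; python3 - <<'E'
from station import env, set_gripper, viewer, workorder
import cv2,numpy as np
s=env.read_state();print({k:np.round(v,3) for k,v in s.items()})
for n in ['scene','top','wrist']:
    cv2.imwrite(f'pics/a_{n}.png',viewer.camera(n))
    print(n,{k:np.round(v,4).tolist() for k,v in viewer.camera_params(n).items()})
E
```

```text
total 12
drwxr-xr-x  3 agent agent 4096 Dec  6 04:09 .
drwxr-xr-x 23 root  root  4096 Dec  6 04:09 ..
drwxr-xr-x  2 agent agent 4096 Dec  6 04:09 pics
{'time_s': np.float64(0.0), 'qpos': array([-1.22 ,  0.424,  1.631, -0.   ,  1.089, -0.019]), 'dq': array([ 0.001, -0.001, -0.001,  0.002, -0.001,  0.001]), 'tau': array([ 1.0000e-03, -5.4464e+01, -2.7367e+01,  6.4000e-02,  2.3000e-02,
       -0.0000e+00]), 'tool_pos': array([ 225.743, -582.325,  301.883]), 'orientation': array([ 0.983,  0.184, -0.   , -0.001]), 'force': array([ 0.031, -0.026,  0.656]), 'wrist_torque': array([ 0.057, -0.046,  0.02 ]), 'width': np.float64(87.892)}
scene {'fx': 413.2579, 'fy': 413.2579, 'cx': 280.4633, 'cy': 212.742, 'pose': [[-0.5104, 0.6099, -0.6062, -437.2525], [-0.8598, -0.3504, 0.3714, 590.221], [0.014, 0.7108, 0.7032, 1233.5979], [0.0, 0.0, 0.0, 1.0]]}
top {'fx': 447.8984, 'fy': 447.8984, 'cx': 278.9311, 'cy': 208.6438, 'pose': [[0.0475, 0.9732, -0.225, 137.3288], [-0.9989, 0.0466, -0.0096, 15.1508], [0.0012, 0.2252, 0.9743, 1759.6279], [0.0, 0.0, 0.0, 1.0]]}
wrist {'fx': 351.8498, 'fy': 351.8498, 'cx': 281.2062, 'cy': 210.1457, 'tool_from_camera': [[-0.0012, 0.9576, 0.2882, 79.6424], [1.0, 0.0016, -0.0012, 0.1006], [-0.0017, 0.2882, -0.9576, -82.5295], [0.0, 0.0, 0.0, 1.0]]}
```

View pics/a_scene.png

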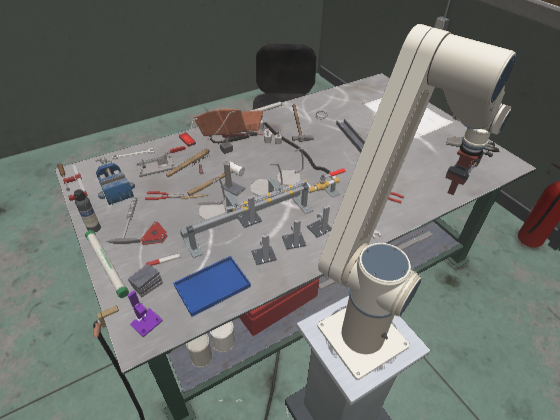

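View pics/a_top.png

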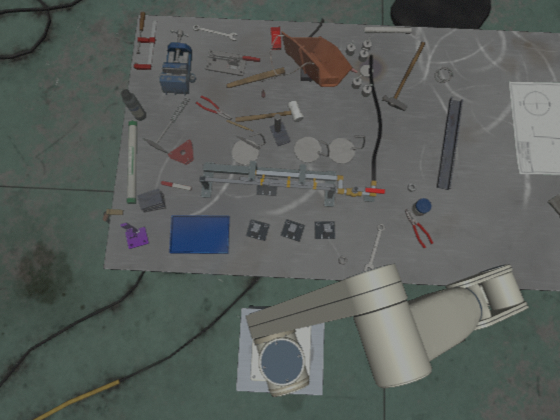

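```bash
python3 - <<'E'
import cv2
t=cv2.imread('pics/a_top.png');s=cv2.imread('pics/a_scene.png')
cv2.imwrite('pics/b1.png',cv2.resize(t[60:200,150:350],None,fx=4,fy=4,interpolation=cv2.INTER_CUBIC))
cv2.imwrite('pics/b2.png',cv2.resize(s[110:290,190:430],None,fx=3.3,fy=3.3,interpolation=cv2.INTER_CUBIC))
E
```

```text
(no output)
```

View pics/b1.png

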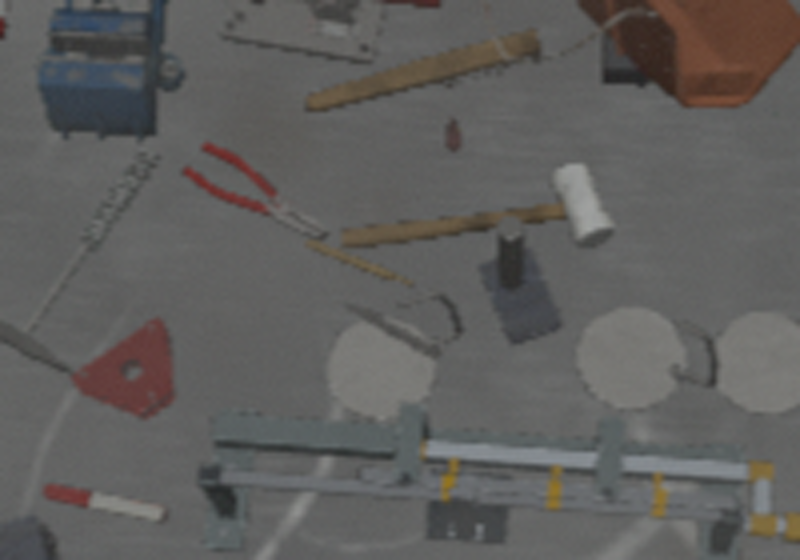

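View pics/b2.png

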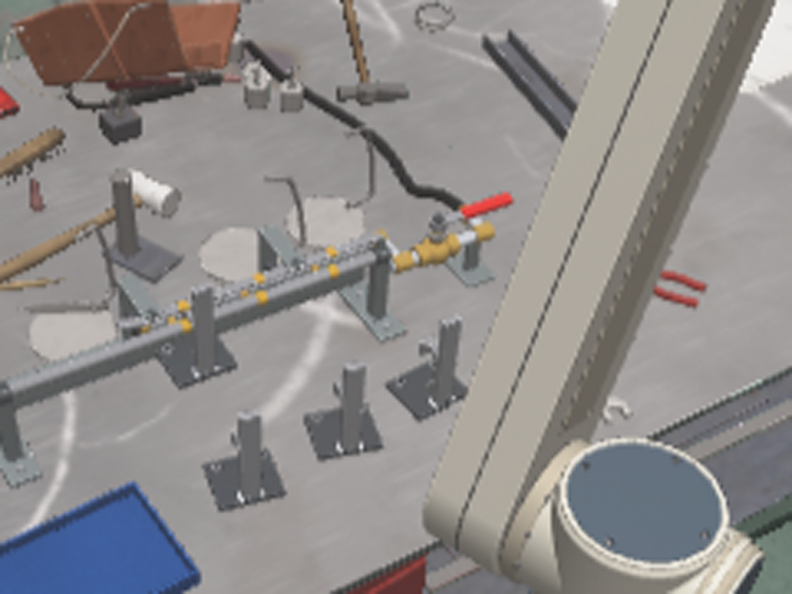

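```bash
cat > h.py <<'E'
import numpy as np, cv2
from station import env, set_gripper, viewer, workorder
from scipy.spatial.transform import Rotation as R
def wpose(s=None):
    s=s or env.read_state(); T=np.eye(4);T[:3,:3]=R.from_quat(s['orientation']).as_matrix();T[:3,3]=s['tool_pos']
    return T@np.array(viewer.camera_params('wrist')['tool_from_camera'])
def px(name,u,v,z,P=None):
    c=viewer.camera_params(name); P=np.array(c['pose']) if P is None else P
    d=P[:3,:3]@np.array([(u-c['cx'])/c['fx'],-(v-c['cy'])/c['fy'],-1]); o=P[:3,3]
    return o+d*(z-o[2])/d[2]
def proj(name,p,P=None):
    c=viewer.camera_params(name); P=np.array(c['pose']) if P is None else P
    q=P[:3,:3].T@(np.asarray(p)-P[:3,3]); return np.array([c['cx']+c['fx']*q[0]/-q[2], c['cy']-c['fy']*q[1]/-q[2]])
def down(yaw):  # tool x along (cos yaw, sin yaw), z down
    return (R.from_euler('z',yaw)*R.from_euler('x',np.pi)).as_quat()
def snap(fn,name='wrist',crop=None,f=1):
    P=wpose() if name=='wrist' else None
    im=viewer.camera(name)
    cv2.imwrite('pics/full_'+fn+'.png',im)
    if crop: im=im[crop[1]:crop[3],crop[0]:crop[2]]
    im=cv2.resize(im,None,fx=f,fy=f,interpolation=cv2.INTER_CUBIC)
    cv2.imwrite('pics/'+fn+'.png',im)
    if P is not None: np.save('pics/'+fn+'.npy',P)
    return P
def st():
    s=env.read_state(); print('t',round(s['time_s'],2),'pos',np.round(s['tool_pos'],1),'F',np.round(s['force'],1),'M',np.round(s['wrist_torque'],2),'w',round(float(s['width']),1)); return s
E
python3 - <<'E'
from h import *
t=cv2.imread('pics/a_top.png')
cv2.imwrite('pics/b3.png',cv2.resize(t[150:280,220:440],None,fx=3.6,fy=3.6,interpolation=cv2.INTER_CUBIC))
# marks in b1
for u,v,z in [(450,478,141),(555,487,141),(660,494,141)]: print(px('top',150+u/4,60+v/4,z).round(1))
print('tray',px('top',170,252,22).round(0),px('top',229,216,22).round(0))
E
```

```text
[620.7  98.2 141. ]
[616.6  -0.9 141. ]
[614.5 -99.8 141. ]
tray [345. 448.  22.] [499. 229.  22.]
```

View pics/b3.png

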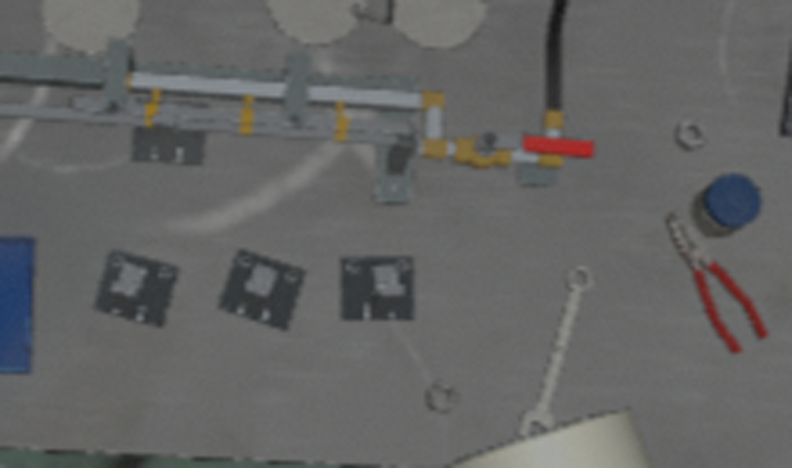

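```bash
python3 - <<'E'
from h import *
st()
env.reach([520,40,430],down(np.pi/2)); st()
print(env.read_state()['qpos'].round(2))
snap('c1')
E
```

```text
t 0.15 pos [ 225.8 -582.4  302.1] F [-0.3 -0.7 -0.2] M [ 0.01 -0.   -0.02] w 87.9
t 2.63 pos [520.1  39.3 429.8] F [ 0.6 -0.1 -0.1] M [-0.01 -0.07 -0.  ] w 87.5
[ 0.05  0.14  1.72 -0.    1.29  0.05]
```

View pics/c1.png

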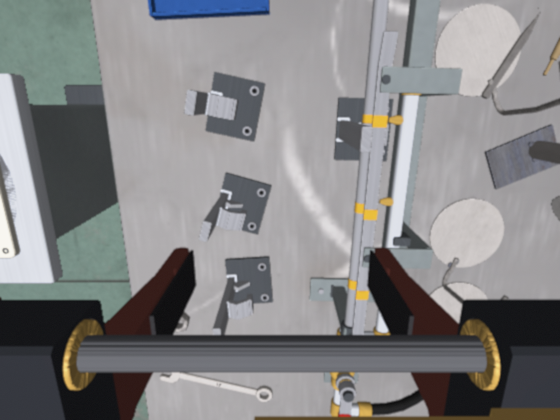

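```bash
python3 - <<'E'
import cv2
t=cv2.imread('pics/c1.png')
cv2.imwrite('pics/c1a.png',cv2.resize(t[60:200,170:400],None,fx=3.4,fy=3.4,interpolation=cv2.INTER_CUBIC))
cv2.imwrite('pics/c1b.png',cv2.resize(t[160:330,190:400],None,fx=3.5,fy=3.5,interpolation=cv2.INTER_CUBIC))
E
```

```text
(no output)
```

View pics/c1a.png

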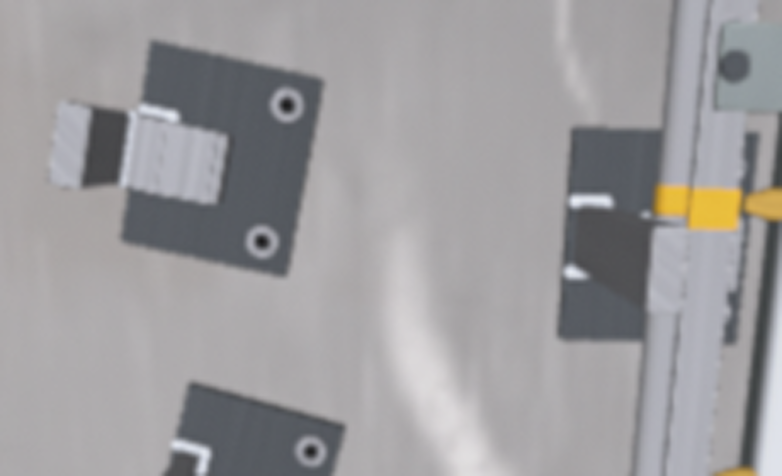

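View pics/c1b.png

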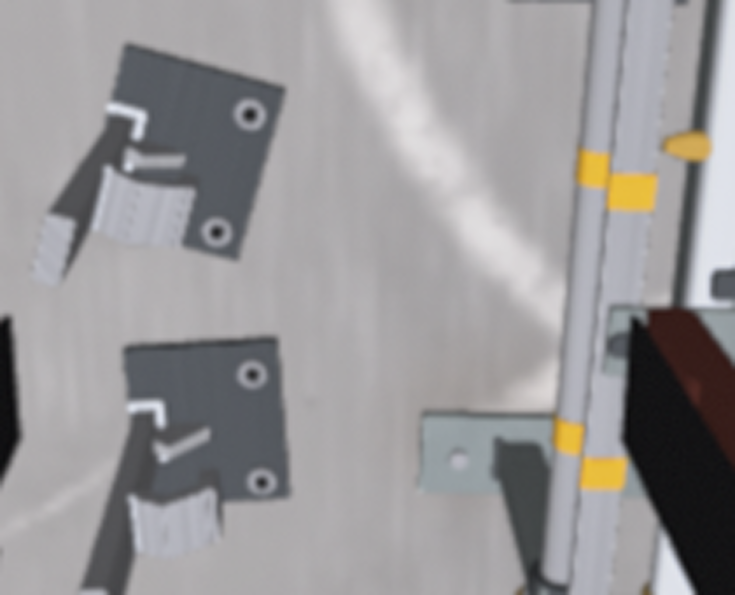

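```bash
cat >> h.py <<'E'
def foot(pts,z,P,local,name='wrist'):
    "fit pose (origin xy, yaw) to pixel points whose local xy are given"
    W=np.array([px(name,u,v,z,P)[:2] for u,v in pts]);L=np.array(local,float)
    Lc=L-L.mean(0);Wc=W-W.mean(0);H=(Lc[:,0]+1j*Lc[:,1]).conj()@(Wc[:,0]+1j*Wc[:,1]);a=np.angle(H)
    M=np.array([[np.cos(a),-np.sin(a)],[np.sin(a),np.cos(a)]]);o=W.mean(0)-M@L.mean(0)
    return o,a,W-(L@M.T+o)
E
python3 - <<'E'
from h import *
P=np.load('pics/c1.npy')
a=lambda u,v:(170+u/3.4,60+v/3.4); b=lambda u,v:(190+u/3.5,160+v/3.5)
pl=[-26,40];pr=[44,40];qr=[44,-40];ql=[-26,-40]
for n,pts,z,l in [('A',[a(150,40),a(323,80),a(287,277),a(122,240)],8,[pl,pr,qr,ql]),
 ('B',[b(126,43),b(285,88),b(238,260)],8,[pl,pr,qr]),('C',[b(125,347),b(276,337),b(290,497)],8,[pl,pr,qr]),
 ('clean',[a(571,128),a(558,340)],43,[pl,ql])]:
    o,y,r=foot(pts,z,P,l);print(n,o.round(1),y.round(3),r.round(1).tolist())
for u,v in [a(714,208),b(632,192),b(604,473)]: print('mark',px('wrist',u,v,141,P).round(1))
for u,v in [a(673,201),b(594,169),b(569,437)]: print('mark rail',px('wrist',u,v,118,P).round(1))
for u,v in [(390,35)]: print('keeper end',px('wrist',u,v,150,P).round(1))
print('pivot',px('wrist',347,380,138,P).round(1), 'top:',px('top',220+490/3.6,150+138/3.6,138).round(1))
print('leverend top',px('top',220+594/3.6,150+150/3.6,133).round(1), px('top',220+524/3.6,150+144/3.6,133).round(1))
E
```

```text
A [448.1 115.5] -0.212 [[-0.1, -0.4], [-0.7, -0.7], [-0.0, 0.3], [0.8, 0.8]]
B [453.6 -22. ] -0.282 [[0.7, -0.2], [-0.8, 0.1], [0.1, 0.1]]
C [ 460.4 -152.2] 0.057 [[1.3, -0.1], [-1.1, 0.6], [-0.2, -0.4]]
clean [618.   85.5] -0.02 [[-0.0, -0.3], [0.0, 0.3]]
mark [621.8 101.2 141. ]
mark [6.194e+02 5.000e-01 1.410e+02]
mark [617.  -99.7 141. ]
mark rail [614.8 102.3 118. ]
mark rail [612.2   1.3 118. ]
mark rail [609.5 -98.7 118. ]
keeper end [622.6 179.8 150. ]
pivot [ 605.5 -226.   138. ] top: [ 603.9 -254.8  138. ]
leverend top [ 597.5 -364.3  133. ] [ 600.5 -291.2  133. ]
```

```bash
python3 - <<'E'
from h import *
env.reach([570,-250,330],down(np.pi/2)); set_gripper(10); st()
snap('d1',f=1.4)
E
```

```text
t 5.12 pos [ 570. -250.  330.] F [ 0.4  0.1 -0.3] M [-0.04 -0.08 -0.04] w 10.1
```

View pics/d1.png

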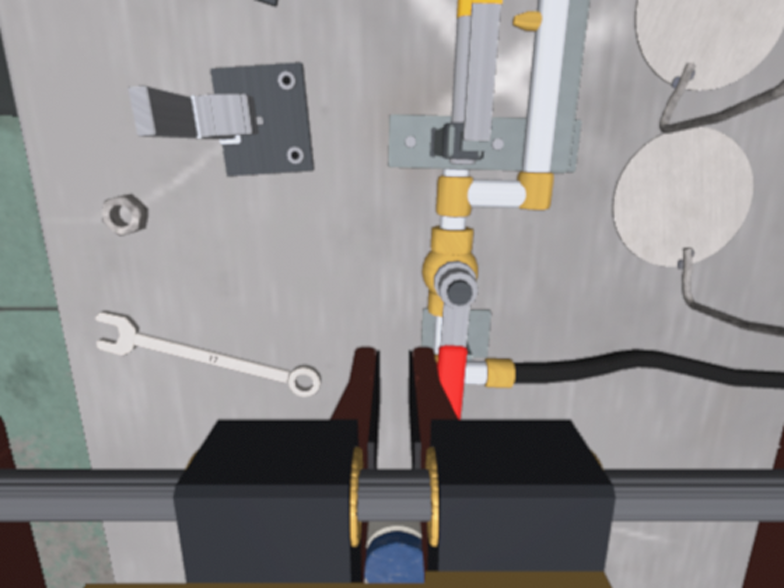

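```bash
python3 - <<'E'
from h import *
P=np.load('pics/d1.npy')
g=lambda u,v,z: print(u,v,px('wrist',u/1.4,v/1.4,z,P).round(1))
g(459,290,140);g(457,286,131);g(453.5,348,133.5)
g(455,186,91)
pl=[-26,40];pr=[44,40];qr=[44,-40];ql=[-26,-40]
print(foot([(u/1.4,v/1.4) for u,v in [(211,69),(303,63),(313,168),(228,176)]],8,P,[pl,pr,qr,ql]))
E
```

```text
459 290 [ 608.1 -250.7  140. ]
457 286 [ 608.1 -250.9  131. ]
453.5 348 [ 607.  -289.6  133.5]
455 186 [ 609.8 -195.8   91. ]
(array([ 461.02616868, -152.93146505]), np.float64(0.06436920517944236), array([[ 0.51164271, -0.93746233],
       [ 0.20496388, -1.38083481],
       [-1.14815368,  1.96823638],
       [ 0.4315471 ,  0.35006076]]))
```

```bash
cat >> h.py <<'E'
PSI=-0.025
EX=np.array([np.cos(PSI),np.sin(PSI)]);EY=np.array([-np.sin(PSI),np.cos(PSI)])
PIV=np.array([608.3,-253.])
def lev(th,d,r=85,z=203,sgn=1):
    "th lever angle from open (0) toward shut (pi/2); tool on the trailing side by d"
    u=-EY*np.cos(th)-EX*np.sin(th); n=EY*np.sin(th)-EX*np.cos(th)
    p=PIV+r*u-sgn*d*n
    return np.array([p[0],p[1],z]), down(np.pi/2+PSI-th)
E
python3 - <<'E'
from h import *
set_gripper(0)
p,q=lev(0,50,z=260); env.reach(p,q)
p,q=lev(0,50); env.move_l(p,q,f_stop=15)
s=st()
snap('e1')
p,q=lev(0,23); print(env.move_l(p,q,rate=60,f_stop=20)); st()
E
```

```text
t 6.69 pos [ 656.3 -338.9  204.2] F [-0.2 -0.3  0. ] M [-0.08 -0.09  0.01] w 0.5
False
t 7.34 pos [ 629.1 -338.8  203.3] F [-0.3 -0.3  0.2] M [-0.   -0.11 -0.03] w 0.2
```

View pics/e1.png

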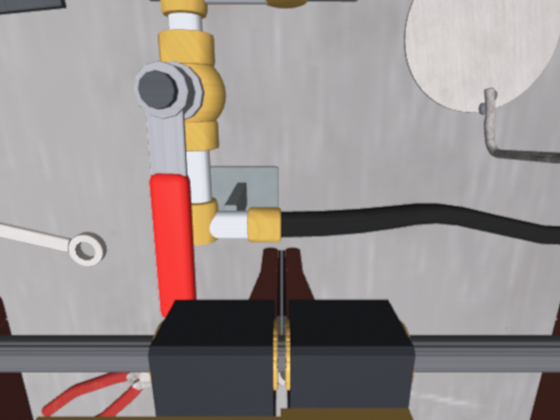

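```bash
python3 - <<'E'
from h import *
for a in range(15,91,15):
    p,q=lev(np.radians(a),21); r=env.move_l(p,q,rate=100,f_stop=25); F=env.read_state()['force'].round(1); print(a,r,F)
    if r: break
else:
    p,q=lev(np.pi/2,8); print(env.move_l(p,q,rate=40,f_stop=14)); st()
snap('e2','wrist'); snap('e3','scene',crop=(270,130,420,260),f=4)
E
```

```text
15 False [0.5 0.2 0.3]
30 False [0.3 0.3 0.4]
45 False [-0.2 -0.4 -0.4]
60 False [ 0.2  0.3 -0.6]
75 False [ 0.1 -0.7  0.1]
90 False [-0.1 -0.5 -0. ]
True
t 10.05 pos [ 523.2 -268.3  203. ] F [-1.3 -5.6  1.1] M [-0.85  0.21  0.  ] w 0.1
```

View pics/e2.png

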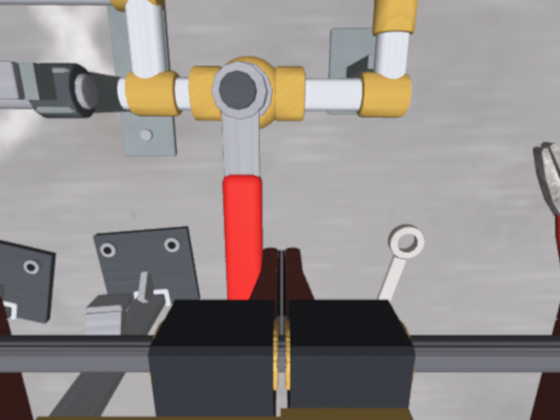

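View pics/e3.png

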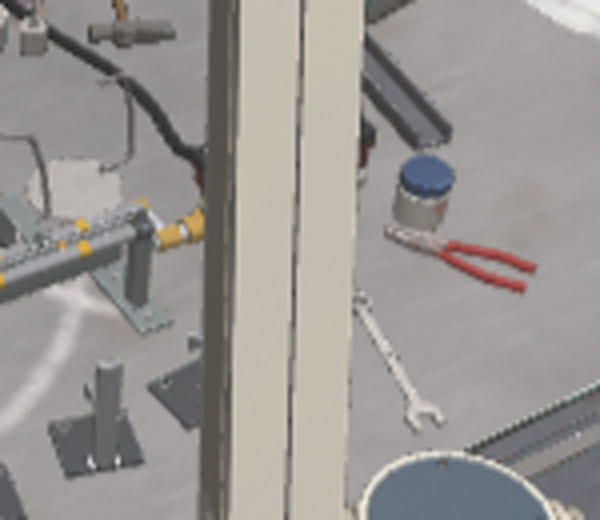

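```bash
python3 - <<'E'
from h import *
p,q=lev(np.pi/2,35); env.move_l(p,q,rate=100)
p[2]=300; env.move_l(p,q,rate=250)
env.reach([600,86,310],down(np.pi/2+PSI)); set_gripper(40); st()
snap('f1',f=1.4)
E
```

```text
t 13.22 pos [600.   86.1 310. ] F [-0.4 -0.3 -0.6] M [ 0.02 -0.06  0.05] w 39.9
```

View pics/f1.png

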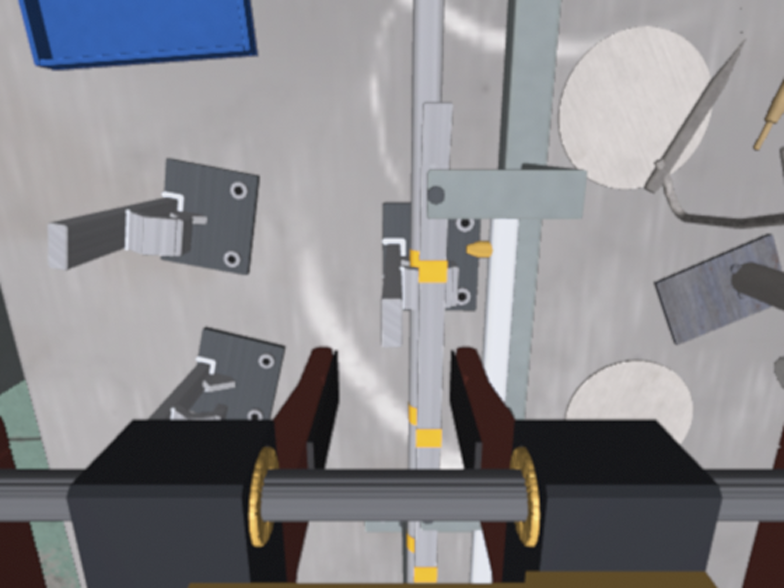

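```bash
python3 - <<'E'
from h import *
t=cv2.imread('pics/full_f1.png')
cv2.imwrite('pics/f1a.png',cv2.resize(t[60:260,250:370],None,fx=3,fy=3,interpolation=cv2.INTER_CUBIC))
E
```

```text
(no output)
```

View pics/f1a.png

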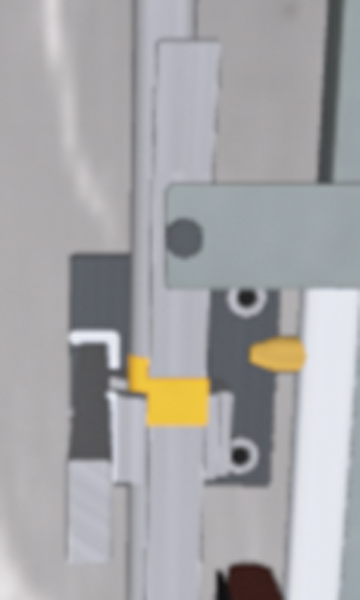

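```bash
python3 - <<'E'
from h import *
P=np.load('pics/f1.npy')
g=lambda u,v,z: px('wrist',250+u/3,60+v/3,z,P).round(1)
for c in [(68,460),(113,460),(110,563),(68,563),(90,511)]: print('upr',g(*c,180))
print('foot',g(70,254,43),g(272,487,43))
print('hook',g(126,393,129),g(126,485,129), g(232,393,122),g(232,476,122))
print('keeper end',g(156,40,150),g(221,40,150)); print('rail edges z110 y~',g(132,40,110),g(196,20,110))
print('mark3 keeper',g(178,402,141),'holder',g(165,185,146),g(165,288,146))
for u,v in [(428,438),(425,574)]: print('mark',px('wrist',u/1.4,v/1.4,141,P).round(1))
for u in (412,441): print('rail',px('wrist',u/1.4,30/1.4,110,P).round(1))
print('tray',px('wrist',257/1.4,54/1.4,22,P).round(1))
E
```

```text
upr [595.4  99.1 180. ]
upr [604.9  98.8 180. ]
upr [603.7  75.4 180. ]
upr [594.6  75.6 180. ]
upr [599.7  87.5 180. ]
foot [593.9 127.   43. ] [661.8  44.6  43. ]
hook [609.2 100.8 129. ] [608.7  75.9 129. ] [637.3  98.3 122. ] [637.5  75.3 122. ]
keeper end [616.4 183.7 150. ] [630.4 183.3 150. ]
rail edges z110 y~ [612.7 186.9 110. ] [628.7 191.1 110. ]
mark3 keeper [621.6 101.1 141. ] holder [618.4 153.2 146. ] [618.3 129.9 146. ]
mark [618.3   0.8 141. ]
mark [615.8 -99.6 141. ]
rail [613.5 221.9 110. ]
rail [628.4 221.5 110. ]
tray [510.6 227.5  22. ]
```

```bash
python3 - <<'E'
from h import *
print('far post',px('top',150+215/4,60+480/4,118).round(1))
q=down(np.pi/2+PSI)
print(env.move_l([599.7,87.3,238],q,rate=120,f_stop=12)); st()
set_gripper(4); st()
env.move_l([599.7,87.3,241],q,rate=40); st()
snap('g1',f=1.4)
E
```

```text
far post [614.9 323.3 118. ]
False
t 14.02 pos [600.1  87.3 238.4] F [1.2 0.2 0.7] M [-0.04 -0.07  0.03] w 39.9
t 14.59 pos [599.6  87.3 238.2] F [-1.1 -0.5  2.4] M [-0.05  0.28  0.06] w 9.8
t 14.84 pos [599.4  87.2 240.6] F [-0.3 -0.3 -4.1] M [-0.07  0.01  0.04] w 9.9
```

View pics/g1.png

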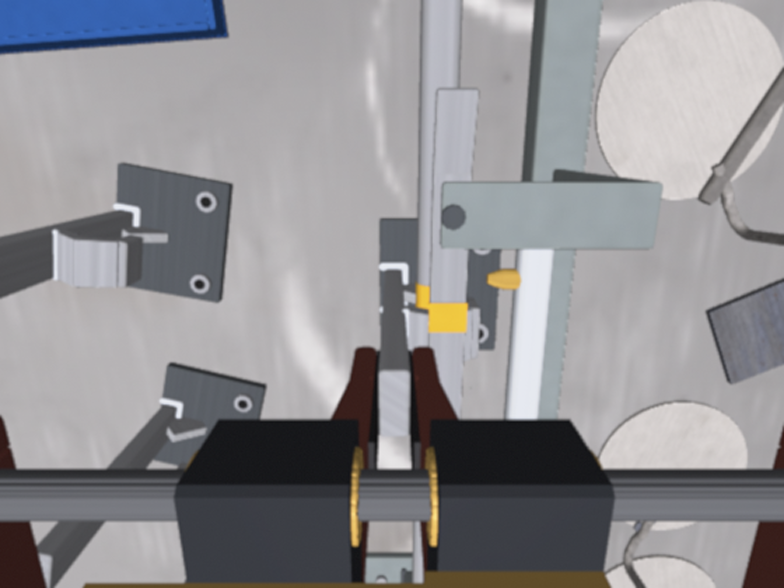

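```bash
python3 - <<'E'
from h import *
q=down(np.pi/2+PSI)
r=env.move_l([599.4+0.024*163,250,241],q,rate=90,f_stop=15); print(r); st()
snap('g2',f=1.4)
E
```

```text
False
t 16.85 pos [603.3 249.6 241. ] F [ 0.6 -0.3 -4.5] M [-0.01 -0.06 -0.01] w 9.8
```

View pics/g2.png

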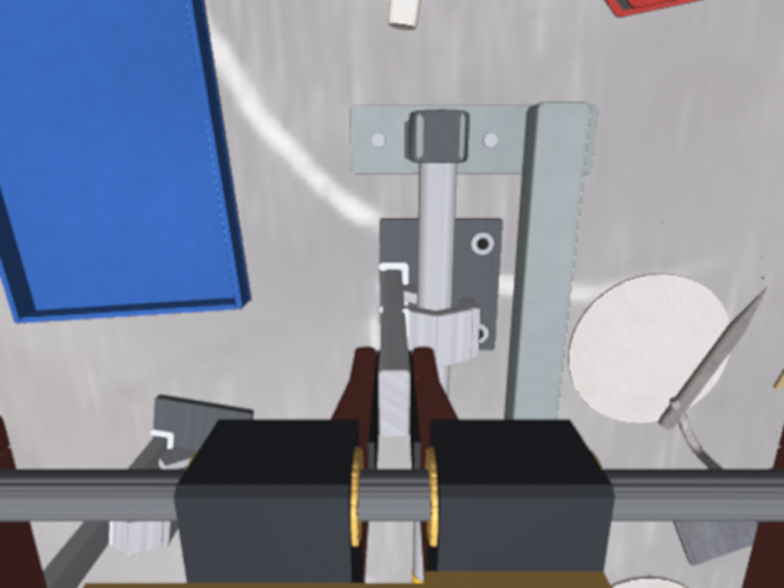

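```bash
python3 - <<'E'
from h import *
P=np.load('pics/g2.npy')
for u,v in [(249,303),(18,321),(207,0)]: print(px('wrist',u/1.4,v/1.4,22,P).round(1))
for u,v in [(170,252),(229,252.5),(229,216),(170,217)]: print('top',px('top',u,v,22).round(1))
q=down(np.pi/2+PSI)
env.move_l([603.3,250,265],q,rate=60,f_stop=15);st()
env.move_l([490,253,265],q,rate=150,f_stop=15);st()
E
```

```text
[510.4 234.2  22. ]
[358.9 225.9  22. ]
[506.9 406.7  22. ]
top [345.3 447.6  22. ]
top [354.3 218.   22. ]
top [499.3 228.6  22. ]
top [484.  461.9  22. ]
t 17.45 pos [603.4 250.  265.5] F [ 0.8 -0.8 -4.5] M [-0.02  0.01  0.01] w 9.9
t 18.36 pos [490.9 253.2 265.3] F [ 0.5  0.6 -4.3] M [ 0.03 -0.07  0.01] w 10.0
```

```bash
python3 - <<'E'
from h import *
q=down(np.pi/2+0.04)
env.move_l([403,345,275],q,rate=200);
print(env.move_l([403,345,216],q,rate=100,f_stop=8))
print(env.move_l([403,345,200],q,rate=25,f_stop=4)); st()
set_gripper(30); st()
env.move_l([403,345,310],q,rate=200)
snap('h1',f=1.4); snap('h2','top',crop=(150,150,350,270),f=4)
E
```

```text
False
True
t 20.33 pos [402.9 345.2 206.9] F [-1.2  1.4  3.9] M [0.1  0.05 0.03] w 9.5
t 20.87 pos [402.2 344.5 206. ] F [-1.7 -0.   0.3] M [-0.03 -0.09  0.03] w 29.9
```

View pics/h1.png

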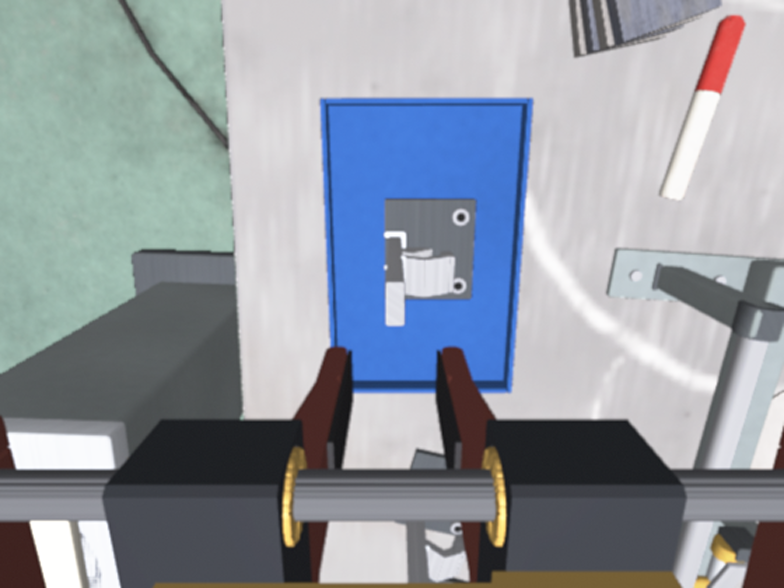

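View pics/h2.png

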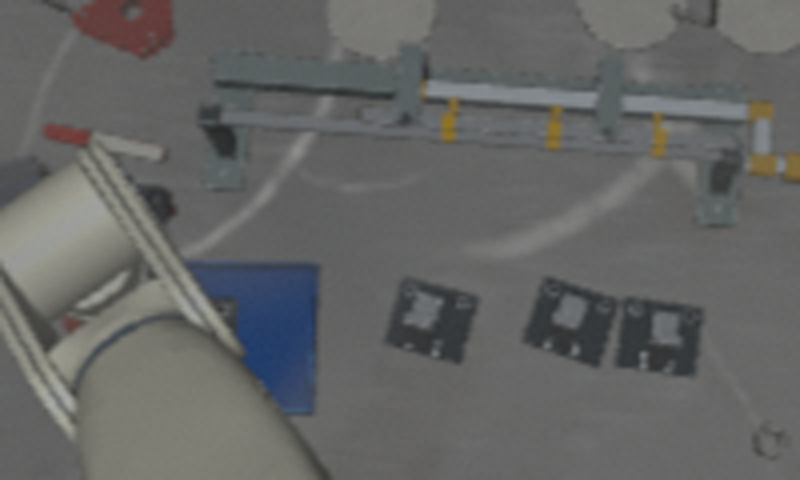

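```bash
python3 - <<'E'
from h import *
env.reach([430.5,70,330],down(np.pi/2-0.21)); st()
snap('i1',f=1.4)
E
```

```text
t 22.71 pos [430.7  70.5 329.8] F [-0.2 -0.2  0.2] M [-0.06 -0.04 -0.01] w 30.1
```

View pics/i1.png

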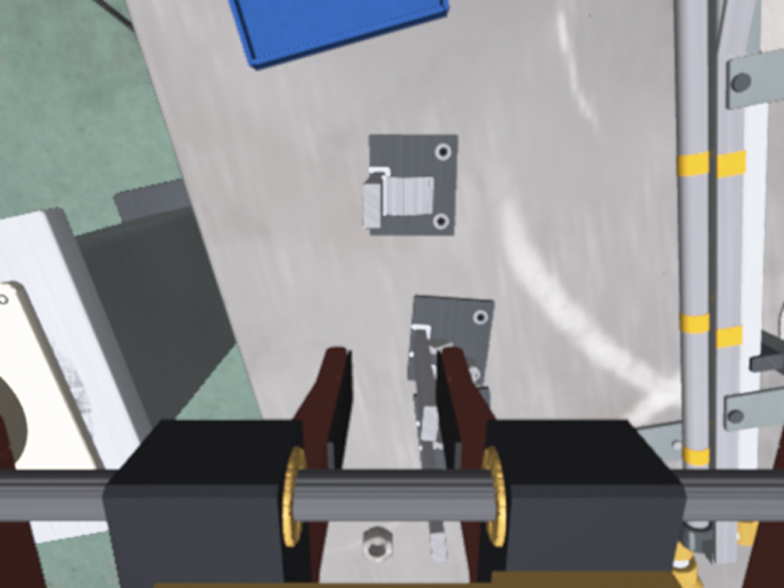

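```bash
python3 - <<'E'
from h import *
P=np.load('pics/i1.npy')
pl=[-26,40];pr=[44,40];qr=[44,-40];ql=[-26,-40]
print(foot([(u/1.4,v/1.4) for u,v in [(370,135),(458,135),(455,236),(369,234)]],8,P,[pl,pr,qr,ql]))
for u,v in [(372.5,205),(364,183),(381,183),(380,228),(363,228)]:print(px('wrist',u/1.4,v/1.4,145,P).round(1))
E
```

```text
(array([447.63606831, 115.79536724]), np.float64(-0.2209425104282226), array([[ 0.34551124, -1.07541583],
       [-0.72433658, -0.1158378 ],
       [ 0.66845026,  0.00123755],
       [-0.28962491,  1.19001609]]))
[430.2 120.4 145. ]
[428.4 132.6 145. ]
[437.2 130.7 145. ]
[431.5 107.4 145. ]
[422.4 109.4 145. ]
```

```bash
cat >> h.py <<'E'
QS=down(np.pi/2+PSI)
def pick(x,y,yaw):
    q=down(np.pi/2+yaw)
    env.move_l([x,y,250],q,rate=200); print('dn',env.move_l([x,y,203],q,rate=90,f_stop=10)); st()
    set_gripper(4); st()
    env.move_l([x,y,206],q,rate=40,f_stop=20)
def carry(x,y,yaw,via=()):
    q=down(np.pi/2+yaw)
    env.move_l([x,y,266],q,rate=120); st()
    for v in via: env.move_l(v,q,rate=150)
    env.move_l([490,253,266],QS,rate=150); st()
def hook():
    print('in',env.move_l([603.3,250,265],QS,rate=90,f_stop=8)); st()
    print('low',env.move_l([603.3,250,240.5],QS,rate=50,f_stop=8)); st()
def slide(y,z=240.5):
    print('slide',env.move_l([603.3+0.024*(y-250),y,z],QS,rate=90,f_stop=12)); st()
E
python3 - <<'E'
from h import *
pick(430.1,119.8,-0.225); carry(430.1,119.8,-0.225)
snap('j1',f=1.4)
E
```

```text
dn False
t 24.06 pos [430.5 119.7 203.5] F [-0.2 -0.1  0.1] M [-0.08 -0.05  0.05] w 29.8
t 24.51 pos [429.6 119.7 203. ] F [-2.7 -0.7  2.7] M [-0.19  0.28 -0.09] w 9.8
t 25.41 pos [429.7 119.7 265.6] F [-0.5  0.4 -7. ] M [-0.02  0.1   0.01] w 9.8
t 26.53 pos [489.4 252.3 265.7] F [ 0.   0.3 -6.6] M [ 0.04 -0.   -0.04] w 9.9
```

View pics/j1.png

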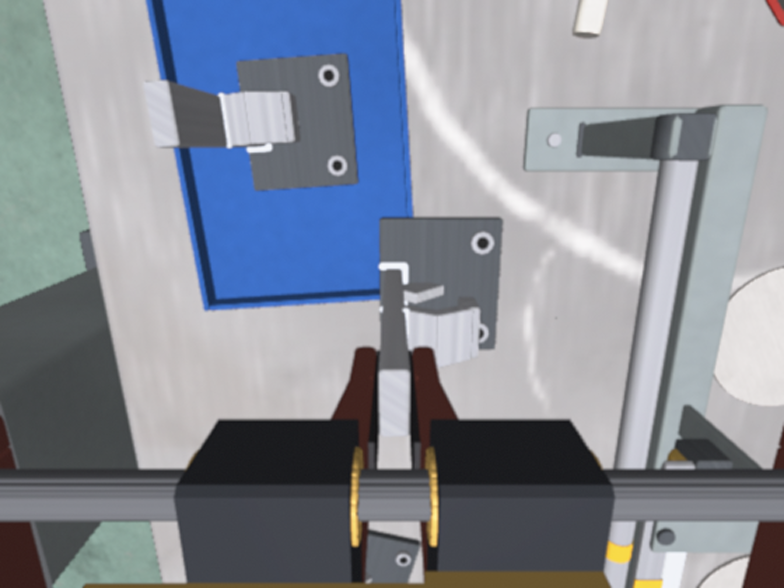

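```bash
python3 - <<'E'
from h import *
hook()
snap('k1',f=1.4)
E
```

```text
in False
t 27.99 pos [602.8 250.1 265. ] F [ 0.2 -0.2 -6.2] M [ 0.    0.05 -0.01] w 9.6
low False
t 28.63 pos [603.3 250.  240.3] F [ 1.6  0.2 -6.6] M [0.02 0.08 0.01] w 10.0
```

View pics/k1.png

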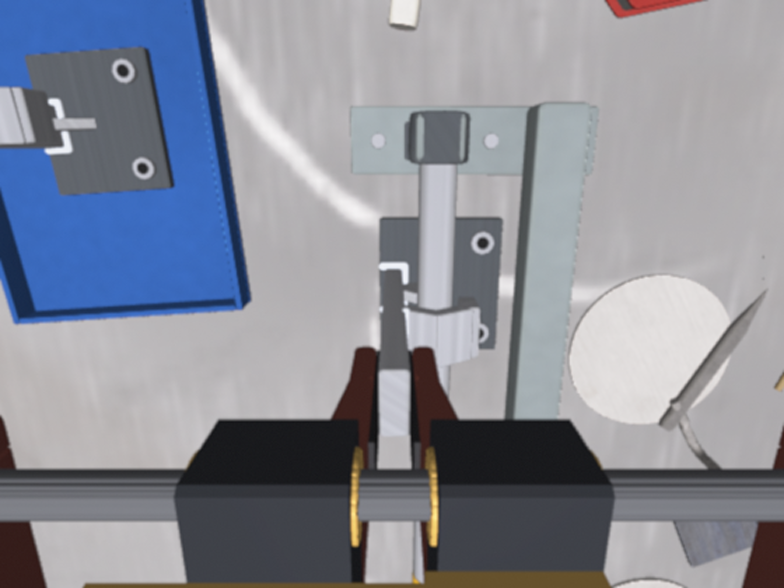

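```bash
python3 - <<'E'
from h import *
slide(-99.7)
env.move_l([603.3+0.024*(-349.7),-99.7,237.5],QS,rate=30,f_stop=6); st()
snap('l1',f=1.4)
E
```

```text
slide False
t 32.72 pos [594.9 -99.5 240.5] F [-0.   0.3 -6.4] M [-0.03  0.04  0.04] w 9.6
t 32.97 pos [595.3 -99.6 238.3] F [-2.3  1.   3.2] M [0.17 0.34 0.01] w 9.7
```

View pics/l1.png

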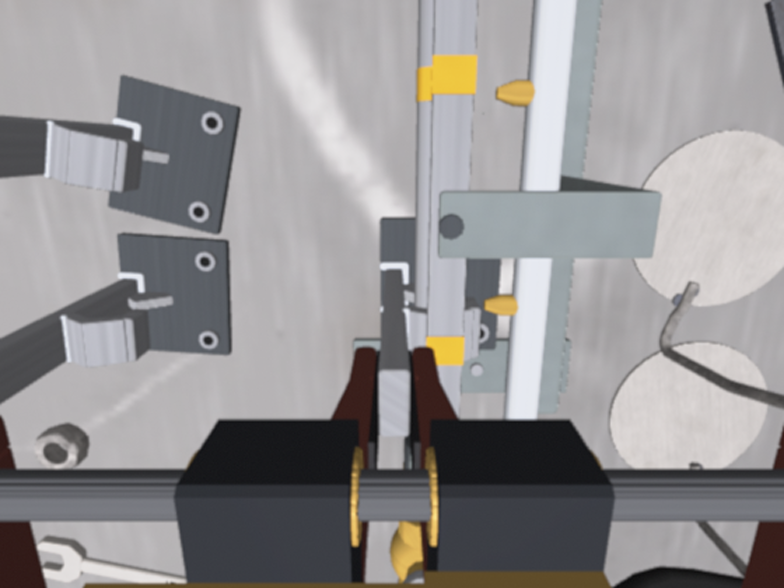

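```bash
python3 - <<'E'
from h import *
P=np.load('pics/l1.npy')
print(px('wrist',445/1.4,350.5/1.4,141,P).round(1), px('wrist',454/1.4,74.5/1.4,141,P).round(1))
t=cv2.imread('pics/full_l1.png')
cv2.imwrite('pics/l1a.png',cv2.resize(t[140:320,250:370],None,fx=3.3,fy=3.3,interpolation=cv2.INTER_CUBIC))
set_gripper(22); st()
env.move_l([594.9,-99.7,300],QS,rate=200)
env.reach([594.9,-60,300],QS)
snap('l2',f=1.4)
E
```

```text
[616.1 -98.6 141. ] [618.7   1.8 141. ]
t 33.45 pos [595.  -99.7 237.5] F [-0.4  0.5 -0.8] M [ 0.01 -0.03 -0.03] w 22.2
```

View pics/l1a.png

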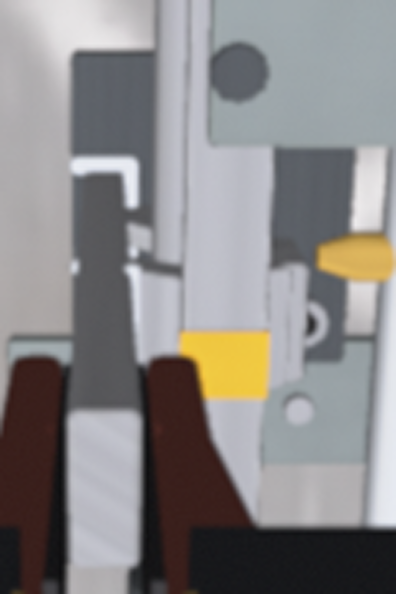

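View pics/l2.png

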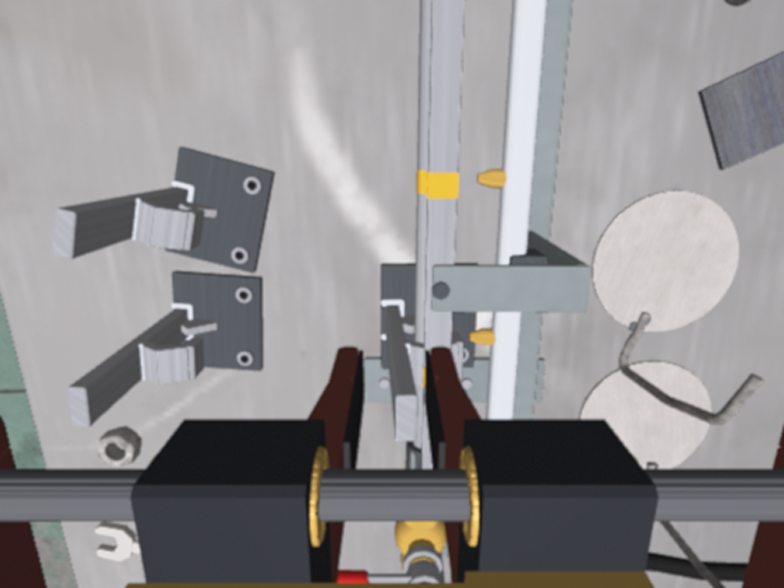

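```bash
python3 - <<'E'
from h import *
P=np.load('pics/l1.npy')
g=lambda u,v,z: px('wrist',250+u/3.3,140+v/3.3,z,P).round(1)
print('upright',g(105,409,180),g(105,566,180),'mark',g(225,332,141),g(225,399,141), 'hook lip',g(300,388,122),g(300,265,122))
P=np.load('pics/l2.npy')
pl=[-26,40];pr=[44,40];qr=[44,-40];ql=[-26,-40]
d=lambda L:[(u/1.4,v/1.4) for u,v in L]
print(foot(d([(180,148),(273,173),(256,270)]),8,P,[pl,pr,qr]))
print(foot(d([(174,272),(262,277),(262,369),(173,361)]),8,P,[pl,pr,qr,ql]))
t=cv2.imread('pics/full_l2.png')
cv2.imwrite('pics/l2a.png',cv2.resize(t[95:310,30:210],None,fx=3.3,fy=2.7,interpolation=cv2.INTER_CUBIC))
E
```

```text
upright [596.3 -87.6 180. ] [ 595.7 -111.5  180. ] mark [616.3 -92.8 141. ] [ 616.3 -104.9  141. ] hook lip [ 632.3 -112.   122. ] [631.7 -87.8 122. ]
(array([454.15236765, -22.34158269]), np.float64(-0.2679007618559089), array([[ 0.77409474, -0.89935607],
       [-0.85865467, -1.59816838],
       [ 0.08455992,  2.49752446]]))
(array([ 441.98410865, -110.44754253]), np.float64(-0.11879289175100356), array([[ 0.95775087, -2.52229501],
       [-0.229098  ,  0.14210863],
       [ 1.25532987,  0.89282238],
       [-1.98398274,  1.487364  ]]))
```

View pics/l2a.png

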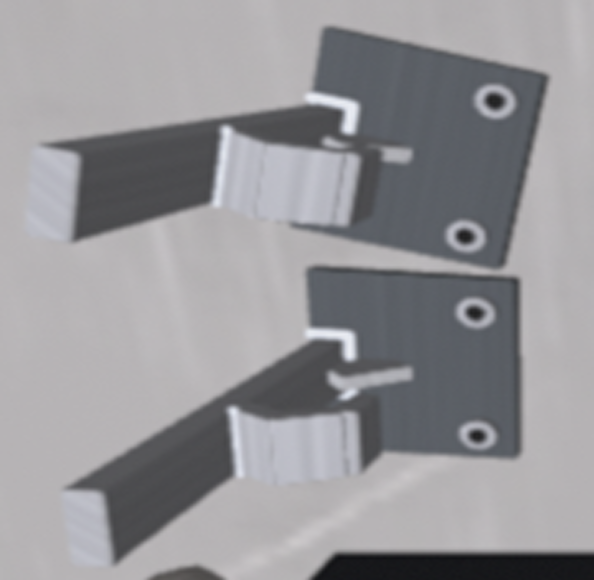

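```bash
python3 - <<'E'
from h import *
P=np.load('pics/l2.npy')
pl=[-26,40];pr=[44,40];qr=[44,-40]
d=lambda L:[(30+u/3.3,95+v/2.7) for u,v in L]
for f,u in [([(325,27),(547,75),(500,268)],[(40,145),(79,152),(72,242),(25,233),(53,193)]),([(309,266),(518,278),(519,458)],[(65,488),(104,492),(114,565),(74,558),(90,527)])]:
    o,a,r=foot(d(f),8,P,[pl,pr,qr]); print(o,a,r.round(1).tolist(), 'upr',o-18*np.array([np.cos(a),np.sin(a)]))
    print([px('wrist',x,y,145,P)[:2].round(1).tolist() for x,y in d(u)])
E
```

```text
[453.77512628 -21.95915134] -0.28513772879804455 [[0.4, -0.8], [-0.1, -0.3], [-0.3, 1.1]] upr [436.50191371 -16.89593815]
[[436.1, -4.4], [443.6, -6.3], [437.4, -28.9], [428.1, -26.4], [436.1, -16.4]]
[ 442.58500603 -111.52804771] -0.10107685468127335 [[0.5, -0.2], [-0.4, 0.3], [-0.1, -0.1]] upr [ 424.67687655 -109.71176071]
[[421.1, -97.8], [429.6, -99.2], [427.2, -122.0], [418.4, -119.5], [424.2, -109.9]]
```

```bash
python3 - <<'E'
from h import *
x,y,a=436.3,-16.7,-0.285
pick(x,y,a); snap('m0'); carry(x,y,a)
snap('m1',f=1.4)
hook(); slide(0.9+.0)
env.move_l([603.3+0.024*(-249.1),0.9,237.7],QS,rate=30,f_stop=6); st()
snap('m2',f=1.4)
E
```

```text
dn False
t 35.93 pos [436.7 -16.7 203.1] F [0.1 0.2 0.1] M [-0.03 -0.   -0.02] w 22.0
t 36.28 pos [435.7 -16.6 203.1] F [-2.8  0.8  1.1] M [-0.    0.35 -0.01] w 9.7
t 37.23 pos [435.8 -16.7 265.6] F [-0.7  0.1 -7.9] M [ 0.    0.11 -0.03] w 10.1
t 39.22 pos [489.9 252.4 265.9] F [-0.7 -1.  -7.8] M [0.01 0.02 0.04] w 9.6
in False
t 40.67 pos [602.7 250.  265. ] F [-0.2 -0.4 -7.7] M [-0.05  0.09  0.01] w 10.1
low False
t 41.32 pos [603.3 250.  240.3] F [-0.   0.8 -8.2] M [-0.02 -0.01 -0.04] w 9.7
slide False
t 44.23 pos [597.3   1.2 240.5] F [-0.2  0.2 -7.9] M [-0.05  0.04 -0.01] w 9.7
t 44.48 pos [597.6   1.1 238.2] F [-1.   0.9 -0.9] M [ 0.06  0.12 -0.04] w 9.6
```

View pics/m1.png

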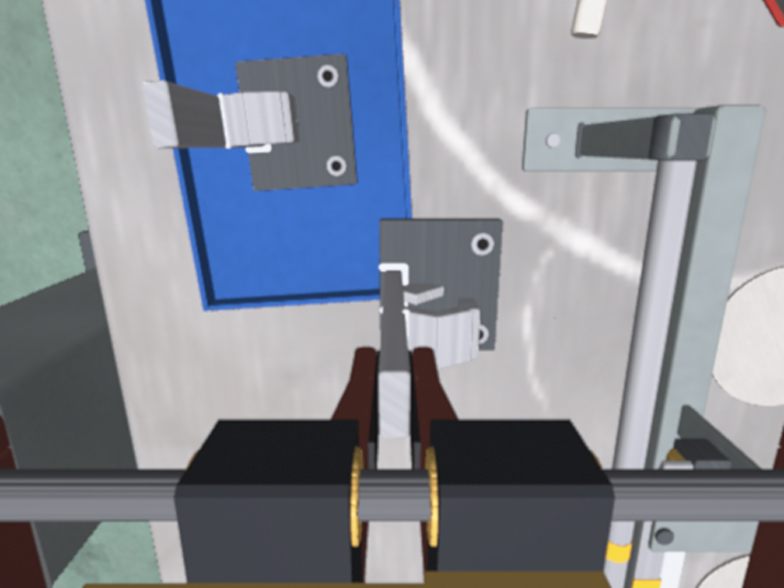

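View pics/m2.png

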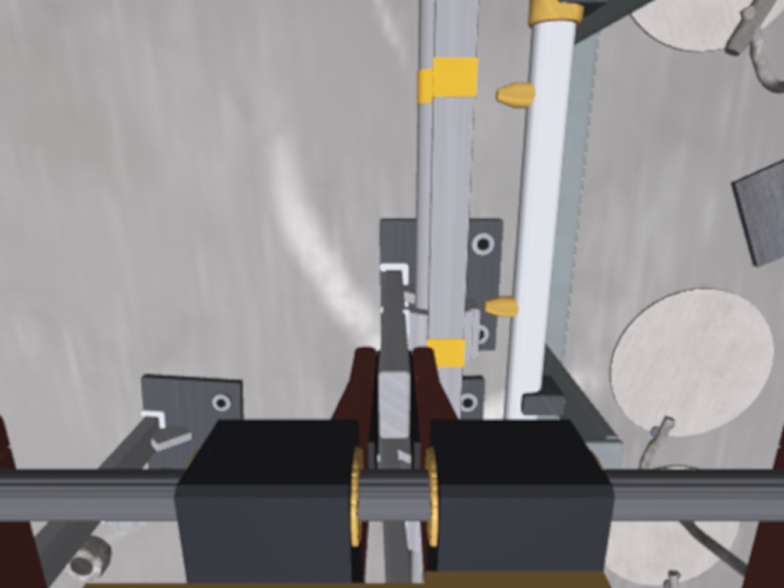

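```bash
python3 - <<'E'
from h import *
P=np.load('pics/m2.npy')
print('mark',px('wrist',446/1.4,353/1.4,141,P).round(1),'upr',px('wrist',395/1.4,374/1.4,180,P).round(1),px('wrist',395/1.4,436.5/1.4,180,P).round(1))
set_gripper(22); st()
env.move_l([597.3,0.9,300],QS,rate=200)
env.reach([440,-150,310],down(np.pi/2-0.1)); st()
snap('n1',f=1.4)
E
```

```text
mark [618.9   1.1 141. ] upr [598.8  11.6 180. ] [598.2 -10.9 180. ]
t 44.97 pos [597.5   0.9 237.8] F [0.4 0.1 0.2] M [-0.01 -0.08  0.01] w 21.9
t 46.3 pos [ 440.8 -149.9  309.8] F [ 0.6 -0.7  0.3] M [-0.05 -0.03  0.02] w 22.0
```

View pics/n1.png

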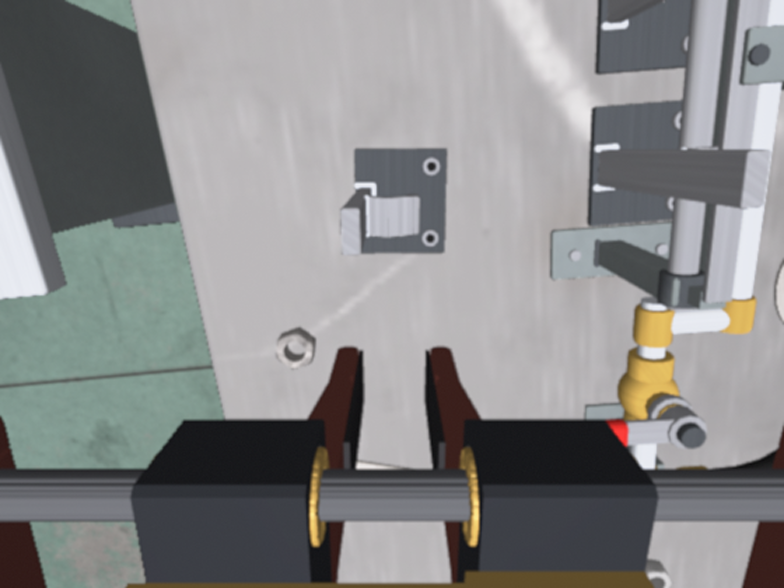

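```bash
python3 - <<'E'
from h import *
P=np.load('pics/n1.npy')
pl=[-26,40];pr=[44,40];qr=[44,-40]
d=lambda L:[(u/1.4,v/1.4) for u,v in L]
o,a,r=foot(d([(355,149),(447,149),(444,252)]),8,P,[pl,pr,qr]);u=o-18*np.array([np.cos(a),np.sin(a)]);print(o,a,r.round(1).tolist(),u)
print([px('wrist',x,y,145,P)[:2].round(1).tolist() for x,y in d([(342,207),(360,207),(359,254),(340,253),(350.5,230)])])
E
```

```text
[ 441.56727864 -112.6046913 ] -0.10009976969741641 [[0.7, -0.5], [-0.4, -0.5], [-0.3, 1.0]] [ 423.65738304 -110.80590293]
[[420.8, -97.7], [429.7, -98.6], [426.3, -122.2], [416.7, -120.7], [423.5, -109.5]]
```

```bash
python3 - <<'E'
from h import *
x,y,a=424,-110,-0.10
pick(x,y,a); carry(x,y,a)
snap('o1',f=1.4)
hook(); slide(101.2)
env.move_l([603.3+0.024*(-148.8),101.2,237.7],QS,rate=30,f_stop=6); st()
snap('o2',f=1.4)
E
```

```text
dn False
t 47.54 pos [ 424.4 -110.3  203.4] F [ 0.4 -0.2  0.1] M [-0.03 -0.11 -0.01] w 22.1
t 47.89 pos [ 423.5 -109.9  203.1] F [-2.7 -1.4  2.8] M [-0.05  0.45 -0.01] w 9.6
t 48.79 pos [ 423.6 -109.8  265.5] F [-0.1  0.2 -7.4] M [-0.05  0.07 -0.02] w 9.7
t 51.4 pos [489.9 252.6 266. ] F [ 1.1 -1.  -7.4] M [-0.1   0.09  0.07] w 9.8
in False
t 52.86 pos [602.8 250.  265. ] F [ 0.4 -0.6 -6.6] M [-0.02  0.02 -0.03] w 9.4
low False
t 53.5 pos [603.3 250.  240.3] F [-0.4 -0.2 -6.8] M [-0.04 -0.01  0.04] w 10.0
slide False
t 55.3 pos [599.7 101.6 240.5] F [-0.1  0.9 -7.4] M [-0.05  0.06 -0.02] w 9.7
t 55.55 pos [600.1 101.6 238.2] F [-0.6  1.9 -1.8] M [0.22 0.15 0.01] w 9.7
```

View pics/o1.png

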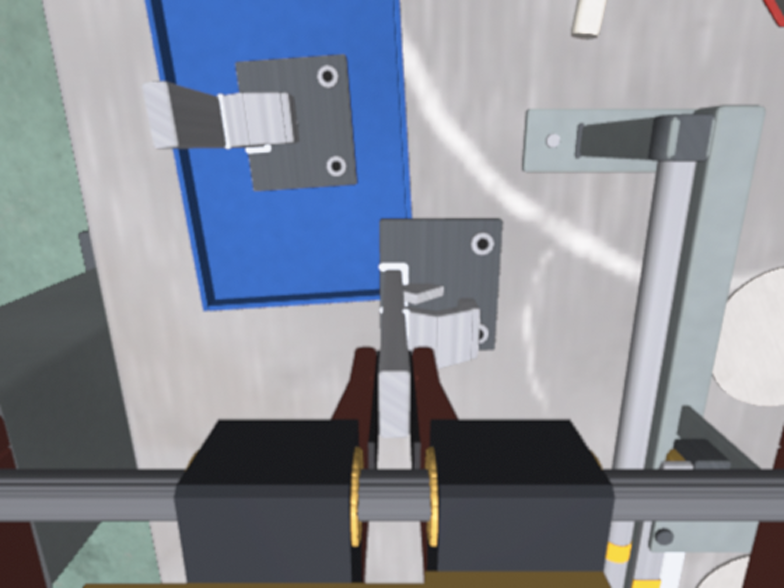

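View pics/o2.png

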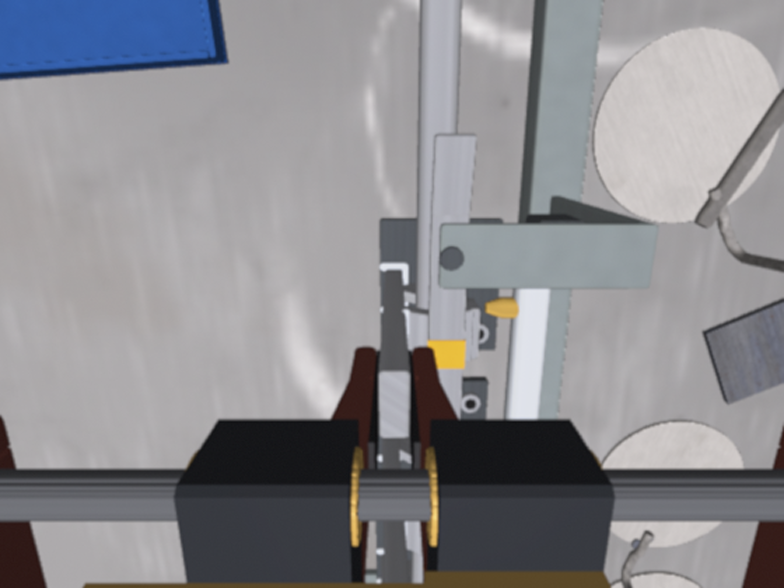

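```bash
python3 - <<'E'
from h import *
P=np.load('pics/o2.npy')
print('mark',px('wrist',446.5/1.4,354.5/1.4,141,P).round(1),'upr',px('wrist',395/1.4,373/1.4,180,P).round(1),px('wrist',395/1.4,436.5/1.4,180,P).round(1))
set_gripper(22); st()
env.move_l([599.7,101.2,300],QS,rate=200)
env.reach([540,20,420],QS); set_gripper(0)
snap('q1',f=1.4)
E
```

```text
mark [621.5 101.1 141. ] upr [601.2 112.5 180. ] [600.6  89.8 180. ]
t 56.03 pos [599.9 101.1 237.9] F [ 0.4 -0.3 -0.2] M [-0.03 -0.08  0.  ] w 21.9
```

View pics/q1.png

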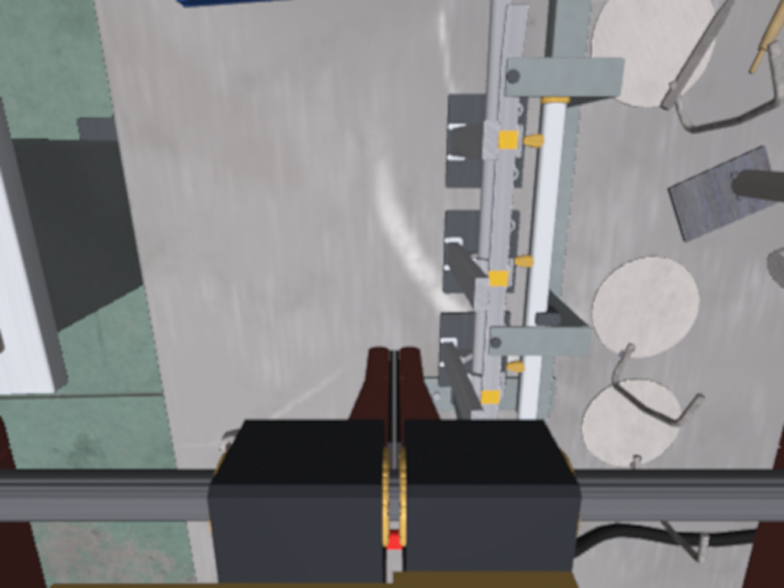

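```bash
python3 - <<'E'
from h import *
p,q=lev(np.pi/2,45,sgn=-1); 
env.reach([p[0],p[1],300],q); print(env.move_l(p,q,rate=150,f_stop=12)); st()
p,q=lev(np.pi/2,23,sgn=-1); print(env.move_l(p,q,rate=60,f_stop=20)); st()
for a in range(75,-1,-15):
    p,q=lev(np.radians(a),21,sgn=-1); r=env.move_l(p,q,rate=100,f_stop=25); print(a,r,env.read_state()['force'].round(1))
    if r: break
else:
    p,q=lev(0,6,sgn=-1); print(env.move_l(p,q,rate=40,f_stop=14)); st()
snap('r1')
E
```

```text
False
t 59.61 pos [ 525.1 -205.8  203.8] F [-0.2 -0.  -0.5] M [0.05 0.02 0.  ] w 0.3
False
t 60.12 pos [ 523.8 -228.4  203.1] F [-0.7  0.1 -0.3] M [ 0.03  0.02 -0.06] w 0.8
75 False [ 0.2 -0.1 -0.6]
60 False [-0.2  0.7  0.1]
45 False [-0.4  0.1 -0.8]
30 False [-0.9  0.1 -0.3]
15 False [ 0.1  0.6 -0.2]
0 False [ 1.1 -0.6 -0.7]
True
t 62.84 pos [ 588.4 -337.2  202.2] F [-2.8  0.4  2. ] M [-0.05  0.27  0.01] w 0.3
```

View pics/r1.png

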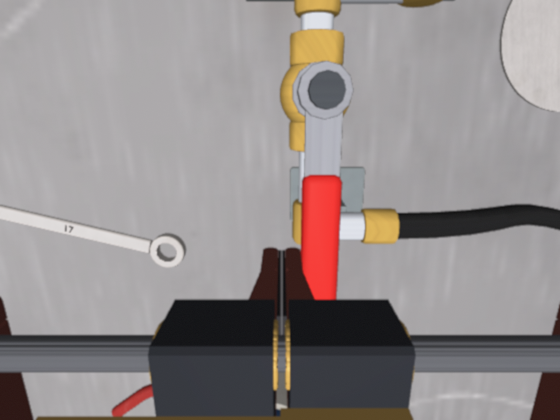

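```bash
python3 - <<'E'
from h import *
p,q=lev(0,40,sgn=-1); env.move_l(p,q,rate=100)
p[2]=300; env.move_l(p,q,rate=200)
env.reach([300,-480,330],down(0.5)); st()
snap('s1','scene',crop=(150,130,400,320),f=3); snap('s2','top',crop=(150,150,400,270),f=3.2); snap('s3','top',f=1.4)
E
```

```text
t 65.06 pos [ 300.6 -479.8  329.5] F [-0.2  0.4 -0.5] M [-0.03  0.01 -0.02] w 0.5
```

View pics/s1.png

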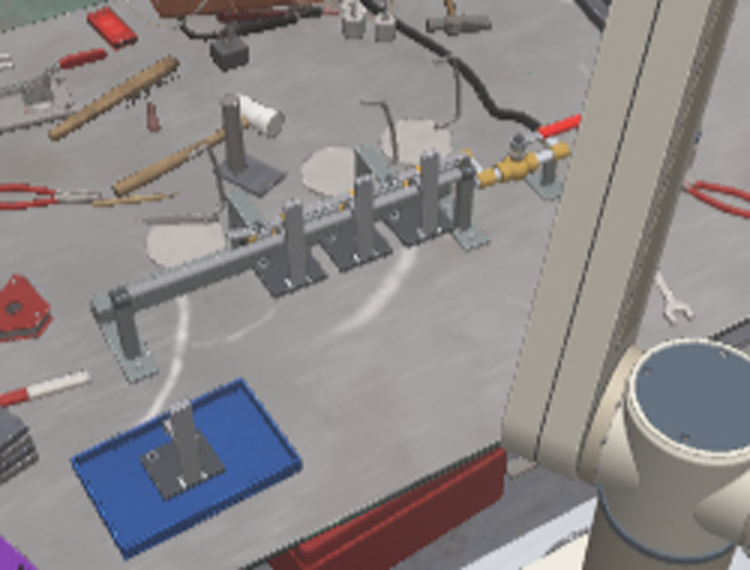

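View pics/s2.png

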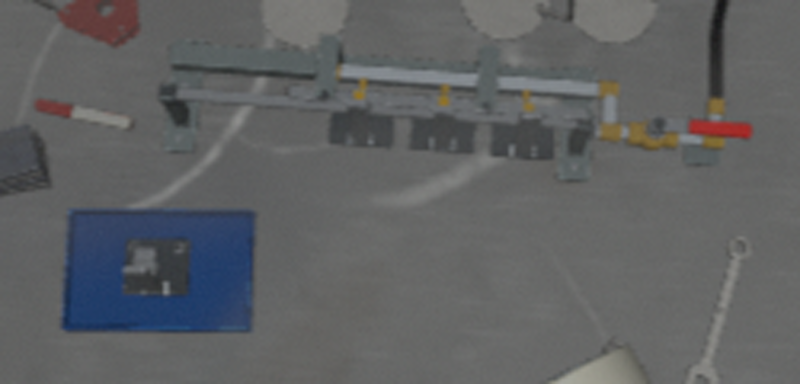

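```bash
python3 - <<'E'
import cv2,numpy as np
for f in ['a_top','full_s3']:
    t=cv2.imread(f'pics/{f}.png')[175:205,340:400].astype(int)
    m=(t[...,2]>130)&(t[...,1]<70)
    y,x=np.nonzero(m);print(f,len(x),x.mean()+340,y.mean()+175,np.polyfit(x,y,1))
E
```

```text
a_top 73 374.94520547945206 190.15068493150685 [ 0.08033868 12.34323335]
full_s3 75 375.12 189.8 [ 0.07588993 12.13474558]
```

```bash
python3 - <<'E'
from h import *
workorder.sign_off(); st()
E
```

```text
the job is handed in; nothing more can be done
the job is handed in; nothing more can be done
```

The changeover is done and handed in at about 65 s of robot time, well inside the 210 s limit.

- **Air off:** I pushed the valve lever shut to its stop, where the force rose past 14 N, before touching any bracket.
- **Clean bracket:** only one was there. I slid it to the gap, unhooked it and stood it upright in the middle of the blue tray.
- **Waiting brackets:** all three were there. One was knocked about 45 mm aside during the run, so I measured its position again before gripping it. The three now hang at marks 1, 2 and 3, each measured within about 1 mm of its mark's centre.
- **Air on:** with all three hanging, I pushed the lever open to its stop (again past 14 N). In the top camera its angle matches the start to within a degree or so.

The last pictures show all three brackets hanging under the keeper strip and the clean one upright in the tray. I never touched the bystanders or the look-alikes, including the purple one. The arm was clear of everything, and no check failed or disagreed.

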